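# Line up a keyboard key under the drill and show the mark to the camera in a mirror

## Robot

A 6-joint arm with a two-finger parallel gripper is mounted at the origin on the work surface. World frame = base frame: x ahead of the robot, y to its left, z up, the work surface at z = 0. Lengths are in mm, angles in rad, forces in N, time in s.
With the tool pointing down it reaches from about 275 to 750 mm from the base axis. Payload 10.2 kg.
Tool frame: the origin (TCP) lies at the very end of the fingers, on their centre line; the grasp point (between the pads) lies 19 mm behind it; z points along the fingers, y is the line along which they close (so a half turn about z gives the same grasp; the last joint's range is limited). The gripper opens to 85 mm and grips with 20 to 120 N. Pads are 22 mm wide; open, the fingers measure 114 mm over their backs; the gripper's body (76 mm by 85 mm) begins 54 mm behind the grasp point. The pads swing forward as they close: fully open they stand 13 mm farther back than shut.
Start: joints at [1.049, 0.313, 1.498, -0, 1.331, -0.223], TCP at [154.559, 501.74, 231.294] pointing down, gripper open.
Joint ranges: [-2.94, 2.94], [-0.97, 2.17], [0.19, 2.56], [-1.23, 4.37], [0.02, 3.11], [-2.88, 2.88]. Speed limits (rad/s): [2.39, 2.39, 3.01, 3.14, 3.14, 3.14].

## Interface

Orientations are given as a unit quaternion [w, x, y, z].
In Python, from rig import telemetry, optics, ctrl gives the robot as it stands.
- The arm moves only by the tool servo_tool, never from a script. Its argument "deltas" is a list of rows, each a list of 3 entries, a list of its own where there are three numbers: the shift along the tool's x, y, z in units of 20 cm (1.0 is 20 cm), then the turn, a rotation vector about the tool's x, y, z in units of 90 degrees (1.0 is 90 degrees), then the opening, from 0 (shut) to 1 (fully open). A call has 1 to 8 rows; each row shifts and turns the commanded pose from where the row before left it, along the tool's axes as they then stand; what a row does not reach is not made up. A row lasts 1/10 s, in which the tool goes at most 50 mm and 8.59 degrees, less where a joint would pass 70% of its speed; a pose out of reach is approached as far as the arm can. A call with a number of a shift or a turn outside -1 to 1 is refused whole. A call with a gripper value outside its range is refused whole. The fingers move at their own pace and stop on an object; "squeeze" is the grip in N (left out, the last holds). Time passes only in rows, so rows that do not move let the fingers close. It gives the time, the measured TCP pose, the force, the opening and the grip force at its end, in the units of the state.
- telemetry.sense(): the state, without advancing time (a new reading comes with each control period).
- optics.capture(name): name is "side" or "top" or "wrist"; returns the picture (420x560x3 uint8, blue, green, red); there is no depth.
- optics.camera_model(name): a dict with "vfov" (degrees; the focal length in pixels is half the picture's height over the tangent of half this angle, whatever the lens; pixels are square), "cx", "cy" (the principal point, pixels), "R" (3x3) and "t" (3): a world point X has camera coordinates R X + t; the wrist camera has in their place "mount" (4x4, takes a point from camera to tool coordinates, whose origin is the TCP and whose axes are the flange's). Camera axes: x right, y down, z forward; pixel columns grow to the right and rows downward; lengths in mm; the calibration is good to about 2 mm. A picture is of the moment at which its call begins: read the wrist's pose just before it. camera_model takes no time and is no camera call.
- ctrl.finish_job(): hands the job in; it is judged then, once.
The state is a dict: "time_s": time; "joints": joint angles; "dq": joint speeds; "tau": joint torques, N m; "eef_pos": TCP position; "ee_rot": TCP orientation; "force": force on the tool from outside, world axes, zero at the start; "wrist_torque": the same for the moment, N m; "grip_width": opening from 0.0 (shut) to 1.0 (fully open); "grip_force": force on a finger pad.
Only numpy, scipy, OpenCV 4.12 (cv2) and the standard library are available. Lean on these libraries where they do the work, as an engineer would, in place of code of your own. Each camera call takes 0.05 s, during which the arm holds its last target. There are 200 camera calls.

## Task

Slide the wooden key along its guide, without lifting it out, until its red line sits right under the drill bit, and let go of it there. Then swing the sprung mirror (its orange pin is the handle) until the camera, looking into the mirror, sees the red line on the side of the key: the camera's thin red aiming line, bent by the mirror, must point at that line. Finish while still holding the mirror steady at that angle, with the key left where it was and the other things on the bench not disturbed.

Things in the scene. Friction and masses are not known exactly. Their poses are not given: they have to be found in the camera images.
- drill: Fixed grey drill stand, 160 mm along y, from 60 mm on the -x to 140 mm on the +x side of the bit; column 100 mm on +x, 55 mm on +y, 325 mm tall. Origin: on the bench below the bit. Its bed, 25 mm high, 50 mm wide, runs along y from -210 to +110 mm. Two aluminium rails, 10 mm high above the bed, guide the key along y from -70 to +70 mm, with 1.5 mm play each side.
- bit_tip (a point): Tip of the 3.6 mm drill bit, 57 mm above the bench, 8 mm above the key's top. The blue drill above it is 40 mm thick and 110 to 260 mm above the bench, with a thinner chuck below. Axes as drill.
- key: Loose light-wood key stick, 220 mm along its own y, 22 mm along x, 24 mm high, about 65 g, lying on the bed between the rails along the drill stand's y axis. Origin: centre of its underside. A red line 3 mm wide runs round it 15 mm on the +y side of its middle; at the start it is 30 to 75 mm on the -y side of the bit.
- key_grip (a point): Point inside the key half-way up (12 mm above its underside), 80 mm on the -y side of its middle, so 95 mm from the red line: a good place to pinch it across its 22 mm width, clear of the guide rails and of the drill. Axes as key.
- mark_top (a point): The red line at the middle of the key's top face: this point goes under the bit tip.
- mark_side (a point): The red line on the key's -x side face (the side nearer the robot and the mirror), 17 mm above its underside: this point must be seen in the mirror.
- stand: Fixed dark base plate (230 x 75 x 10 mm) carrying a black camera and a swivel mirror. Origin: on the bench under the mirror's upright swivel axis. The camera is on the +x side, lens 112 mm from that axis, and looks along -x at the mirror, 42 mm above the bench; a thin red line shows its view. Only the mirror's pin and its arm are higher than 66 mm.
- mirror (a joint): Mirror angle a, rad: 0 at rest, at most 0.95, grows clockwise seen from above. The mirror (55 x 40 mm, black frame) faces -0.262 - a, and the camera's view leaves it at -0.524 - 2a, from the stand's x axis (anticlockwise positive, from above). A spring turns it back to 0 when let go (1 to 5 N at the pin).
- pin (a point): Centre of the upright orange pin (12 mm diameter, from 71 to 116 mm above the bench) that swings the mirror, at the end of a flat arm over the mirror; this point is 96 mm up, 65 mm from the swivel axis. Axes turn with the mirror: x is where it faces; the pin lies 65 mm to -y and 5 mm to -x of the swivel axis. Raising the angle swings it clockwise, roughly towards the robot.
- sight (a point): Where the camera's line of sight meets the mirror (on the swivel axis, 42 mm above the bench). Its x axis is the level direction in which the camera looks after the mirror; it turns twice as fast as the mirror. A thin red line 185 mm long is drawn along it. The camera sees the key's red line when this x axis points at mark_side.
- glue_jar: Bystander, to be left alone: white glue jar with a brown cap. Origin at its underside.
- stain_tin: Bystander, to be left alone: open steel tin. Origin at its underside.
- brush: Bystander, to be left alone: red-handled brush. Origin at its underside.
- pliers: Bystander, to be left alone: pliers with red handles. Origin at its underside.
- spring_clamp: Bystander, to be left alone: black spring clamp with orange jaws. Origin at its underside.
- sanding_block: Bystander, to be left alone: cork sanding block. Origin at its underside.
- black_key0: Bystander, to be left alone: loose dark key top. Origin at its underside.
- black_key1: Bystander, to be left alone: loose dark key top. Origin at its underside.
Things that resemble listed ones, but are neither listed nor needed, are in the scene too. There is more than one size of the key; the job needs the largest.

How it is judged (in metres and radians):
On the way, in this order (a step that is already met when the one before it is completed fails the run):
1. the key's red line is under the bit, the key flat in its guide and let go (horizontal distance between mark_top and bit_tip below 0.0045 m and height (world z) of mark_top between 0.046 and 0.052 m and angle between key's own z axis and vertical below 0.06 rad and contact force between the fingers and key below 0.05 N and linear speed of key below 0.01 m/s), for 0.2 s.
2. the mirror is held so that the camera sees the red line on the key's side (y of mark_side in the frame of sight between -0.014 and 0.014 m and x of mark_side in the frame of sight above 0.05 m and contact force between the fingers and stand above 0.5 N and velocity of joint mirror between -0.05 and 0.05 rad/s), for 0.3 s.
At the end, for the whole second after the job is handed in: The red line on the key's top is within 4.5 mm (level) of the bit's axis, the key flat in its guide, still and not touched; the gripper holds the mirror (over 0.5 N) steady so that the camera's reflected line of sight passes within 14 mm of the red line on the key's side (all of step 1 and all of step 2); the arm keeps its last pose, push and grip.
It fails at once if the key is lifted out of its guide (more than 12 mm) (height (world z) of mark_top above 0.061 m).
It fails at once if a bystander on the bench is moved more than 20 mm (distance of any of glue_jar, stain_tin, brush, pliers, spring_clamp, sanding_block, black_key0, black_key1 from where it was at the start of the episode above 0.02 m).
It also fails if it takes over 58 s, if anything falls off the work surface, if the arm or the gripper's body presses on something with over 40 N, if the wrist force passes 120 N, or if a joint passes its speed limit or range.

## Working session

There is one attempt and no reset: what is moved stays moved. The work goes in short steps, Python scripts to look and compute and a tool call to move; the robot and the scene stay as the last step left them, time stands still between calls to the robot, and variables do not carry over. Pictures are saved under pics/ and viewed, at most 10 in all, crops included, and the job is handed in when it is done.

Besides the shell and the picture viewer there is one more tool, called after "Call:" as name(argument=value, ...), one argument or row to a line, values as JSON. servo_tool: Moves the arm, as the interface text tells. Its arguments: {"type":"object","properties":{"deltas":{"type":"array"},"squeeze":{"type":"number"}},"required":["deltas"]}

```bash
mkdir -p pics; cat > h.py <<'E'
import numpy as np, cv2
from rig import telemetry, optics, ctrl
from scipy.spatial.transform import Rotation as Ro
def cam(n, s=None):
    m=optics.camera_model(n); f=210/np.tan(np.radians(m['vfov'])/2)
    if 'mount' in m:
        s=s or telemetry.sense(); T=np.eye(4); q=s['ee_rot']; T[:3,:3]=Ro.from_quat([q[1],q[2],q[3],q[0]]).as_matrix(); T[:3,3]=s['eef_pos']
        W=T@np.array(m['mount']); R=W[:3,:3].T; t=-R@W[:3,3]
    else: R=np.array(m['R']); t=np.array(m['t'])
    return f,m['cx'],m['cy'],R,t
def ray(c,u,v):
    f,cx,cy,R,t=c; d=R.T@np.array([(u-cx)/f,(v-cy)/f,1]); return -R.T@t,d
def onz(c,u,v,z):
    o,d=ray(c,u,v); return o+d*(z-o[2])/d[2]
def proj(c,X):
    f,cx,cy,R,t=c; p=R@np.array(X)+t; return cx+f*p[0]/p[2],cy+f*p[1]/p[2]
E
python3 - <<'E'
from h import *
s=telemetry.sense(); print(s)
for n in('top','side','wrist'):
    im=optics.capture(n); cv2.imwrite(f'pics/{n}0.png',im)
    c=cam(n,s); print(n,c[0],-c[3].T@c[4])
a=np.hstack([cv2.imread('pics/top0.png')]); cv2.imwrite('pics/t0.png',cv2.resize(a,(800,600)))
cv2.imwrite('pics/s0.png',cv2.resize(cv2.imread('pics/side0.png'),(800,600)))
E
```

```text
{'time_s': 0.0, 'joints': array([ 1.04862451e+00,  3.13448370e-01,  1.49844402e+00,  7.05112066e-06,
        1.33099844e+00, -2.23381324e-01]), 'dq': array([ 1.01629987e-03,  6.52646168e-04,  6.49058609e-04,  1.72939934e-03,
       -5.31944513e-04, -6.92143684e-05]), 'tau': array([ 7.09784690e-04, -4.12262928e+01, -2.59747428e+01, -8.44736428e-05,
        4.07206520e-03,  2.18090906e-05]), 'eef_pos': array([154.40950463, 501.508685  , 230.73329996]), 'ee_rot': array([-2.39587825e-04,  1.48840943e-01,  9.88860937e-01, -6.03259450e-04]), 'force': array([-0.00836173,  0.25727938, -0.07351181]), 'wrist_torque': array([-0.00246713,  0.01781546, -0.03593045]), 'grip_force': 0.0, 'grip_width': 1.0058909247705334}
top 493.80886932526573 [ 171.07247112   -3.93522676 1547.87821915]
side 473.24853532475515 [ 158.40999021 -860.36780424 1040.51326156]
wrist 327.94527133503635 [ 73.24696121 526.08628022 372.59328372]
```

View pics/t0.png

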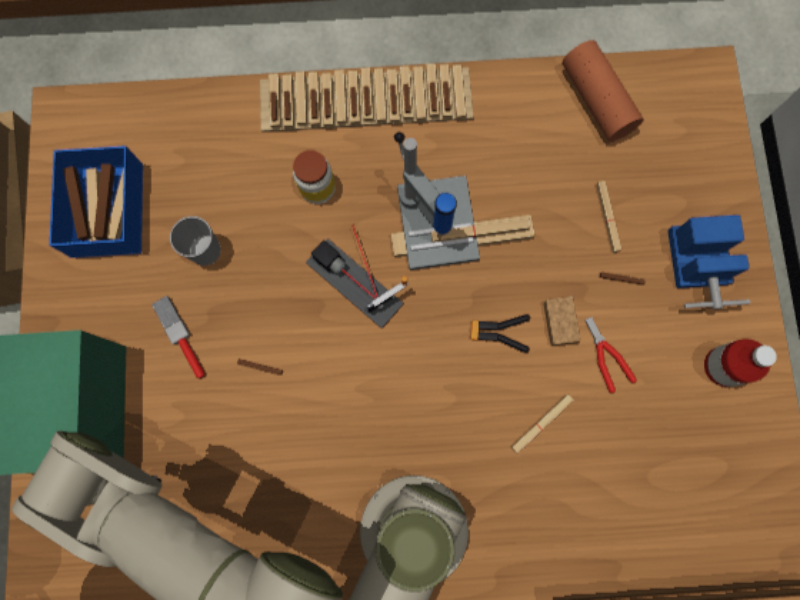

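View pics/s0.png

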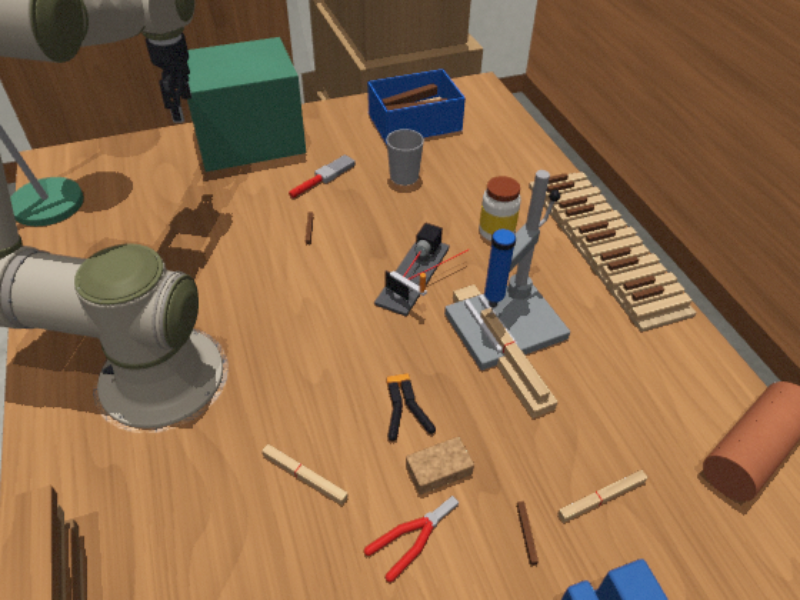

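The top view shows the drill at (440,225) with the key on its bed, reaching right to (535,230). The stand is at (355,283), with the orange pin at (404,281) and the camera at (325,255). There are three key candidates: the one in the drill's bed, a loose one at (609,215) and a loose one at (543,423). The one in the bed is the longest and lies between the rails, so it fits. I'll confirm it in enlarged crops.

```bash
python3 - <<'E'
import cv2,numpy as np
a=cv2.imread('pics/top0.png')[110:240,205:385]; b=cv2.imread('pics/side0.png')[150:300,250:430]
a=cv2.resize(a,None,fx=4.4,fy=4.4,interpolation=cv2.INTER_CUBIC);b=cv2.resize(b,None,fx=4,fy=4,interpolation=cv2.INTER_CUBIC)
cv2.imwrite('pics/ta.png',a);cv2.imwrite('pics/sb.png',b)
E
```

```text
(no output)
```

View pics/ta.png

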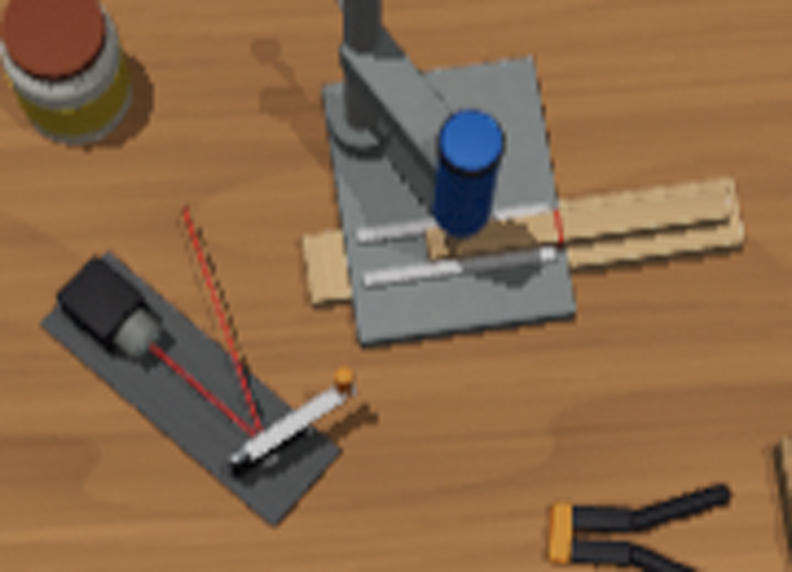

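View pics/sb.png

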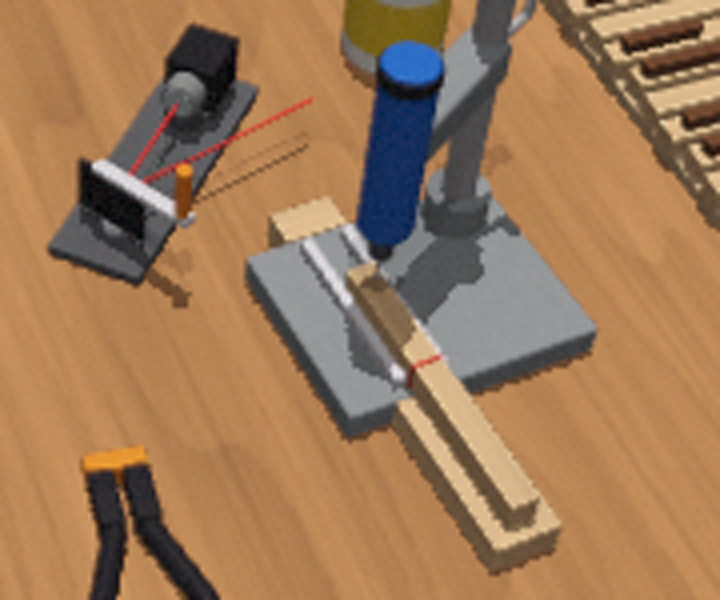

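The crops confirm it. The bed key has its red line at ta (560,228), which is original (332,162), just beyond the rails' right ends. The rails run (360,237)-(550,210) and (365,280)-(555,255). The mirror hub is near (262,432), the pin top at (344,375) and the lens at (140,335).

```bash
python3 - <<'E'
from h import *
t=cam('top');s=cam('side')
T=lambda u,v,z:onz(t,205+u/4.4,110+v/4.4,z)
S=lambda u,v,z:onz(s,250+u/4,150+v/4,z)
np.set_printoptions(precision=1,suppress=True)
for n,p in dict(r1=(360,237),r2=(550,210),r3=(365,280),r4=(555,255)).items(): print(n,T(*p,35))
print('mark',T(560,228,49),S(427,363,49)); print('keyend',T(733,203,49),S(520,508,49), 'far',T(432,243,49))
print('pin',T(344,372,116),S(186,168,116)); print('lens side laser end',T(150,343,42),T(185,212,42),'hub',T(258,432,42),S(312,100,42),S(132,175,42),S(176,105,42))
print('plate',T(107,252,10),T(275,525,10),T(342,452,10),T(42,322,10))
print('rail side',S(307,240,35),S(398,378,35),S(348,230,35))
h=cv2.cvtColor(cv2.imread('pics/side0.png'),cv2.COLOR_BGR2HSV)
def tri(a,b):
    (o1,d1),(o2,d2)=a,b; k=np.linalg.lstsq(np.c_[d1,-d2],o2-o1,rcond=None)[0]; p=o1+k[0]*d1;q=o2+k[1]*d2; return (p+q)/2,np.linalg.norm(p-q)
print('tri pin',tri(ray(t,205+344/4.4,110+372/4.4),ray(s,250+186/4,150+168/4)))
E
```

```text
r1 [635.2 -33.6  35. ]
r2 [ 646.7 -172.9   35. ]
r3 [602.6 -35.2  35. ]
r4 [ 612.5 -173.7   35. ]
mark [ 628.3 -177.4   49. ] [ 633.9 -178.3   49. ]
keyend [ 639.  -303.5   49. ] [ 638.4 -303.9   49. ] far [623.  -84.7  49. ]
pin [515.8 -15.1 116. ] [519.4 -14.7 116. ]
lens side laser end [563.9 121.4  42. ] [660.   91.8  42. ] hub [493.9  47.9  42. ] [666.8  91.   42. ] [507.7  58.9  42. ] [565.2 119.1  42. ]
plate [643.4 152.7  10. ] [432.   40.5  10. ] [482.2 -10.7  10. ] [593.1 202.3  10. ]
rail side [608.  -37.2  35. ] [ 616.2 -174.2   35. ] [640.3 -37.7  35. ]
tri pin (array([517.4, -15.3, 116.6]), np.float64(3.3522158325102667))
```

Call:
servo_tool(
  deltas=[
    [[0, 0, 0], [0, 0, -0.0794], 0],
    [[0, 0, 0], [0, 0, -0.0794], 0],
    [[0, 0, 0], [0, 0, -0.0794], 0],
    [[-0.092, -0.23, 0], [0, 0, 0], 0],
    [[-0.092, -0.23, 0], [0, 0, 0], 0],
    [[-0.092, -0.23, 0], [0, 0, 0], 0],
    [[-0.092, -0.23, 0], [0, 0, 0], 0],
    [[-0.092, -0.23, 0], [0, 0, 0], 0],
  ],
  squeeze=30,
)

```text
time_s: 0.95
eef_pos: [263.8, 277.6, 231.2]
ee_rot: [0.0, -0.038, 0.999, 0.0]
force: [1.5, -0.4, 0.2]
grip_width: 0.002
grip_force: 0.0
```

Call:
servo_tool(
  deltas=[
    [[-0.092, -0.23, 0], [0, 0, 0], 0],
    [[-0.092, -0.23, 0], [0, 0, 0], 0],
    [[-0.092, -0.23, 0], [0, 0, 0], 0],
    [[-0.092, -0.23, 0], [0, 0, 0], 0],
    [[-0.026, -0.24, 0], [0, 0, 0], 0],
    [[-0.026, -0.24, 0], [0, 0, 0], 0],
    [[-0.026, -0.24, 0], [0, 0, 0], 0],
    [[-0.026, -0.24, 0], [0, 0, 0], 0],
  ],
)

```text
time_s: 1.75
eef_pos: [385.9, -90.6, 231.3]
ee_rot: [0.0, -0.037, 0.999, -0.0]
force: [0.4, 0.1, 0.7]
grip_width: -0.001
grip_force: 0.0
```

Call:
servo_tool(
  deltas=[
    [[-0.026, -0.24, 0], [0, 0, 0], 0],
    [[-0.026, -0.24, 0], [0, 0, 0], 0],
    [[-0.026, -0.24, 0], [0, 0, 0], 0],
    [[-0.026, -0.24, 0], [0, 0, 0], 0],
    [[-0.026, -0.24, 0], [0, 0, 0], 0],
    [[0, 0, 0], [0, 0, 0], 0],
    [[0, 0, 0], [0, 0, 0], 0],
  ],
)

```text
time_s: 2.45
eef_pos: [429.8, -326.1, 230.5]
ee_rot: [-0.0, -0.037, 0.999, 0.001]
force: [0.3, 0.2, 0.4]
grip_width: -0.002
grip_force: 0.0
```

Call:
servo_tool(
  deltas=[
    [[-0.209, -0.024, 0], [0, 0, 0], 0],
    [[-0.209, -0.024, 0], [0, 0, 0], 0],
    [[-0.209, -0.024, 0], [0, 0, 0], 0],
    [[-0.209, -0.024, 0], [0, 0, 0], 0],
    [[-0.209, -0.024, 0.2], [0, 0, 0], 0],
    [[0, 0, 0.2], [0, 0, 0], 0],
    [[0, 0, 0.2], [0, 0, 0], 0],
    [[0, 0, 0], [0, 0, 0], 0],
  ],
)

```text
time_s: 3.25
eef_pos: [632.5, -330.7, 110.9]
ee_rot: [-0.004, -0.038, 0.999, 0.004]
force: [-0.3, 0.1, -0.3]
grip_width: 0.001
grip_force: 0.0
```

```bash
python3 - <<'E'
from h import *
s=telemetry.sense(); im=optics.capture('wrist'); c=cam('wrist',s)
print(s['eef_pos'],-c[3].T@c[4],c[3][2]); cv2.imwrite('pics/w1.png',im)
for X in ([638.5,-304,49],[624,-104,57],[630,-178,49]): print(proj(c,X))
E
```

```text
[ 632.53292471 -330.65670079  110.93300208] [ 549.07672551 -338.61603755  253.47939267] [ 0.31735961  0.03202849 -0.94776424]
(np.float64(319.9296171471377), np.float64(243.91704324013503))
(np.float64(623.3706760382163), np.float64(248.92418693189472))
(np.float64(504.06306262061156), np.float64(244.794191508744))
```

View pics/w1.png

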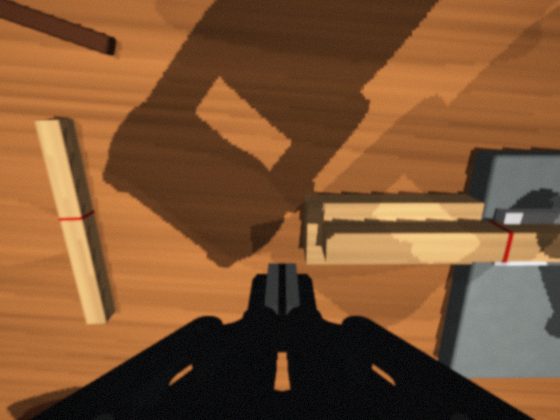

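The wrist view shows the key's near end top edge at (325,247) and the red line on its top at about (509,248), with the closed fingers' tip at (283,270). That matches the projections to within 5 px.

```bash
python3 - <<'E'
from h import *
im=cv2.imread('pics/w1.png')
s=telemetry.sense(); c=cam('wrist',s)
b,g,r=[im[...,i].astype(int) for i in range(3)]
m=(r>110)&(g<60)&(b<60); m[:,:480]=0; ys,xs=np.nonzero(m); print(list(zip(xs,ys)))
for p in((325,234),(325,263),(512,234),(507,262),(497,264),(545,264),(497,213)): print(p,onz(c,*p,49 if p[1]!=264 and p[1]!=213 else 35))
E
```

```text
[(np.int64(510), np.int64(232)), (np.int64(511), np.int64(232)), (np.int64(512), np.int64(232)), (np.int64(513), np.int64(232)), (np.int64(509), np.int64(233)), (np.int64(510), np.int64(233)), (np.int64(511), np.int64(233)), (np.int64(512), np.int64(233)), (np.int64(510), np.int64(234)), (np.int64(511), np.int64(234)), (np.int64(512), np.int64(234)), (np.int64(510), np.int64(235)), (np.int64(511), np.int64(235)), (np.int64(512), np.int64(235)), (np.int64(509), np.int64(236)), (np.int64(510), np.int64(236)), (np.int64(511), np.int64(236)), (np.int64(509), np.int64(237)), (np.int64(510), np.int64(237)), (np.int64(511), np.int64(237)), (np.int64(509), np.int64(238)), (np.int64(510), np.int64(238)), (np.int64(511), np.int64(238)), (np.int64(509), np.int64(239)), (np.int64(510), np.int64(239)), (np.int64(511), np.int64(239)), (np.int64(508), np.int64(240)), (np.int64(509), np.int64(240)), (np.int64(510), np.int64(240)), (np.int64(508), np.int64(241)), (np.int64(509), np.int64(241)), (np.int64(510), np.int64(241)), (np.int64(508), np.int64(242)), (np.int64(509), np.int64(242)), (np.int64(5
[... 1465 characters left out ...]
int64(504), np.int64(258)), (np.int64(505), np.int64(258)), (np.int64(506), np.int64(258)), (np.int64(503), np.int64(259)), (np.int64(504), np.int64(259)), (np.int64(505), np.int64(259)), (np.int64(506), np.int64(259)), (np.int64(503), np.int64(260)), (np.int64(504), np.int64(260)), (np.int64(505), np.int64(260))]
(325, 234) [ 634.41147382 -302.22085967   49.        ]
(325, 263) [ 656.56517889 -299.58151551   49.        ]
(512, 234) [ 624.83082963 -173.45257259   49.        ]
(507, 262) [ 646.21598592 -170.47953176   49.        ]
(497, 264) [ 654.92815477 -166.24939003   35.        ]
(545, 264) [ 652.22490887 -129.70944401   35.        ]
(497, 213) [ 614.65070643 -178.08002709   35.        ]
```

Call:
servo_tool(
  deltas=[
    [[0, 0, 0.2], [0, 0, 0], 0],
    [[0, 0, 0.18], [0, 0, 0], 0],
    [[0, 0, 0], [0, 0, 0], 0],
  ],
)

```text
time_s: 3.6
eef_pos: [633.4, -332.6, 39.2]
ee_rot: [-0.002, -0.038, 0.999, 0.002]
force: [-0.3, 0.5, -0.8]
grip_width: -0.004
grip_force: 0.0
```

Call:
servo_tool(
  deltas=[
    [[-0.04, 0, 0.02], [0, 0, 0], 0],
    [[0, 0, 0], [0, 0, 0], 0],
    [[0, 0.045, 0], [0, 0, 0], 0],
    [[0, 0.045, 0], [0, 0, 0], 0],
    [[0, 0.045, 0], [0, 0, 0], 0],
    [[0, 0.045, 0], [0, 0, 0], 0],
    [[0, 0.045, 0], [0, 0, 0], 0],
    [[0, 0.045, 0], [0, 0, 0], 0],
  ],
)

```text
time_s: 4.4
eef_pos: [638.7, -279.2, 37.8]
ee_rot: [0.001, -0.038, 0.999, -0.001]
force: [1.5, -4.1, 6.2]
grip_width: 0.0
grip_force: 3.0
```

```bash
cat > mark.py <<'E'
from h import *
import sys
s=telemetry.sense(); im=optics.capture('wrist'); c=cam('wrist',s); cv2.imwrite(sys.argv[1],im)
print(s['eef_pos'],s['ee_rot'],s['force'])
b,g,r=[im[...,i].astype(int) for i in range(3)]
m=((r>80)&(g<0.5*r)&(b<0.5*r)).astype(np.uint8); 
n,l,st,ce=cv2.connectedComponentsWithStats(m)
for i in range(1,n):
    if st[i,4]>25: print(st[i],ce[i],onz(c,*ce[i],49))
E
python3 mark.py pics/w2.png
```

```text
[ 638.68771282 -279.24753931   37.82229421] [ 7.64234484e-04 -3.76391066e-02  9.99290752e-01 -8.40477094e-04] [ 1.51957737 -4.11642941  6.23757117]
```

View pics/w2.png

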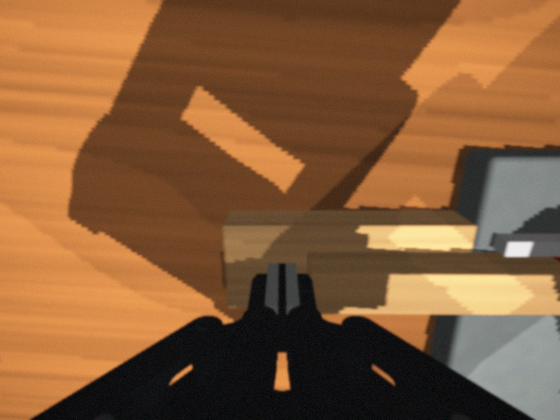

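The wrist view shows the fingers at (283,270-310) touching the key's end at column ~307. The mark is out of view on the right, so I'll use the side camera.

```bash
python3 - <<'E'
from h import *
s=telemetry.sense(); print(s['eef_pos'],s['force'],s['time_s'])
im=optics.capture('side'); cv2.imwrite('pics/side1.png',im)
cv2.imwrite('pics/s1.png',cv2.resize(im[190:310,300:420],None,fx=5,fy=5,interpolation=cv2.INTER_CUBIC))
E
```

```text
[ 638.75891676 -277.85287838   37.79371139] [-0.47424737 -2.58266904  6.05585697] 4.45
```

View pics/s1.png

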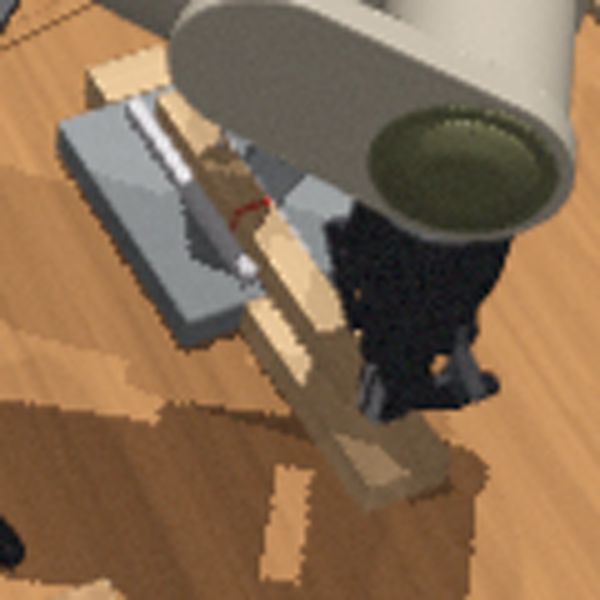

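The side view shows the key flat between the rails, with the red line on top at crop (258,210), running (235,220)-(270,200). The fingers push squarely on its end.

```bash
python3 - <<'E'
from h import *
s=cam('side'); print(onz(s,300+253/5,190+209/5,49), proj(s,[624,-104,49]),proj(s,[628,-104,57]))
im=cv2.imread('pics/side1.png').astype(int); b,g,r=im[...,0],im[...,1],im[...,2]
m=(r>80)&(g<.45*r)&(b<.45*r); m[:,:340]=0;m[:,360:]=0;m[:225]=0;m[240:]=0
ys,xs=np.nonzero(m);print(xs,ys)
E
```

```text
[ 631.6526825  -144.38840167   49.        ] (np.float64(341.92213658686666), np.float64(221.95665922618198)) (np.float64(343.54894229924344), np.float64(219.7147918948205))
[352 353 349 350 347] [230 230 231 231 232]
```

Call:
servo_tool(
  deltas=[
    [[0, 0, -0.01], [0, 0, 0], 0],
    [[0, 0, 0], [0, 0, 0], 0],
  ],
)

```text
time_s: 4.7
eef_pos: [638.1, -278.9, 38.5]
ee_rot: [-0.0, -0.038, 0.999, 0.0]
force: [-0.4, 0.0, 0.4]
grip_width: -0.002
grip_force: 0.0
```

Call:
servo_tool(
  deltas=[
    [[0, 0.04, 0], [0, 0, 0], 0],
    [[0, 0.04, 0], [0, 0, 0], 0],
    [[0, 0.04, 0], [0, 0, 0], 0],
    [[0, 0.04, 0], [0, 0, 0], 0],
    [[0, 0, 0], [0, 0, 0], 0],
    [[0, 0, 0], [0, 0, 0], 0],
  ],
)

```text
time_s: 5.3
eef_pos: [636.0, -247.2, 38.9]
ee_rot: [0.0, -0.038, 0.999, -0.0]
force: [-1.0, -0.4, -0.3]
grip_width: 0.005
grip_force: 0.0
```

```bash
python3 - <<'E'
from h import *
s=telemetry.sense(); print(s['eef_pos'],s['force'],s['joints'])
im=optics.capture('side'); cv2.imwrite('pics/side2.png',im)
c=cam('side')
im=im.astype(int); b,g,r=im[...,0],im[...,1],im[...,2]
m=(r>70)&(g<.5*r)&(b<.5*r); m[:,:330]=0;m[:,360:]=0;m[:215]=0;m[240:]=0
ys,xs=np.nonzero(m);print(xs,ys, onz(c,xs.mean(),ys.mean(),49) if len(xs) else 0)
E
```

```text
[ 636.00985271 -247.23188119   38.93338573] [-1.0383982  -0.38585585 -0.27174089] [-5.42006381e-01  8.39650776e-01  1.15817572e+00 -3.47342876e-05
  1.14370087e+00 -2.18851430e+00]
[345 346 347 342 343 344 341 341 341] [222 222 222 223 223 223 224 225 226] [ 625.60994078 -109.91520501   49.        ]
```

Call:
servo_tool(
  deltas=[
    [[0, -0.075, 0], [0, 0, 0], 0],
    [[0, 0, -0.13], [0, 0, 0], 0],
    [[0, 0, -0.13], [0, 0, 0], 0],
    [[0.125, 0.143, 0], [0, 0, 0], 0],
    [[0.125, 0.143, 0], [0, 0, 0], 0],
    [[0.125, 0.143, 0], [0, 0, 0], 0],
    [[0, 0, 0], [0, 0, 0], 0],
    [[0, 0, 0], [0, 0, 0], 0],
  ],
)

```text
time_s: 6.15
eef_pos: [556.1, -183.6, 91.4]
ee_rot: [0.001, -0.037, 0.999, -0.0]
force: [0.1, -0.6, -0.9]
grip_width: 0.006
grip_force: 0.0
```

```bash
python3 mark.py pics/w3.png
```

```text
[ 556.13904641 -183.551026     91.43124744] [ 5.13756600e-04 -3.74587172e-02  9.99297959e-01 -4.11617137e-04] [ 0.06101959 -0.59931947 -0.88963411]
[319   0  34  41 989] [335.53488372  18.90697674] [ 432.39559938 -166.53146851   49.        ]
```

View pics/w3.png

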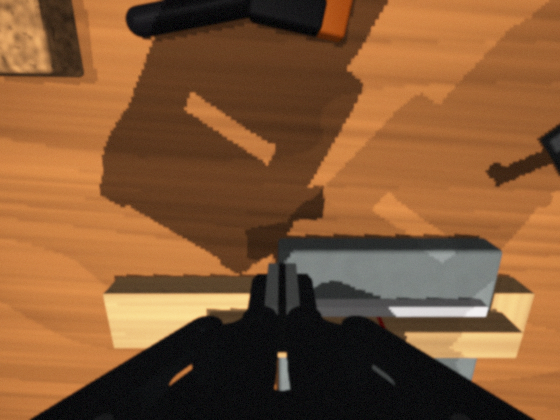

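The wrist view shows the red line at about (380,322), with the bit hidden behind the gripper. The stand plate and rail are clear of the tool. I'll shift sideways for a clear view.

Call:
servo_tool(
  deltas=[
    [[0.14, -0.2, -0.03], [0, 0, 0], 0],
    [[0, -0.03, 0], [0, 0, 0], 0],
    [[0, 0, 0], [0, 0, 0], 0],
    [[0, 0, 0], [0, 0, 0], 0],
  ],
)

```text
time_s: 6.6
eef_pos: [531.9, -230.7, 96.6]
ee_rot: [0.0, -0.037, 0.999, 0.0]
force: [0.1, -0.2, -0.8]
grip_width: 0.002
grip_force: 0.0
```

```bash
python3 mark.py pics/w4.png; python3 - <<'E'
from h import *
c=cam('wrist'); p=proj(c,[625,-105,53]); print(p)
u,v=int(p[0])-60,int(p[1])-50; print(u,v)
im=cv2.imread('pics/w4.png')[v:v+90,u:u+120]; cv2.imwrite('pics/w4c.png',cv2.resize(im,None,fx=6.5,fy=6.5,interpolation=cv2.INTER_NEAREST))
E
```

```text
[ 531.90823276 -230.72995461   96.60749563] [ 9.23036985e-05 -3.74108516e-02  9.99299963e-01  6.54837867e-05] [ 0.08689579 -0.19530713 -0.75455233]
[405  11  17  21 102] [411.96078431  17.46078431] [ 403.49099652 -174.39205879   49.        ]
[391  39  11  16  75] [395.86666667  47.17333333] [ 417.52942443 -179.98559266   49.        ]
[386  81  23   7  59] [395.86440678  85.08474576] [ 435.74786506 -176.52953146   49.        ]
(np.float64(445.701091038258), np.float64(373.2722967458915))
385 323
```

View pics/w4c.png

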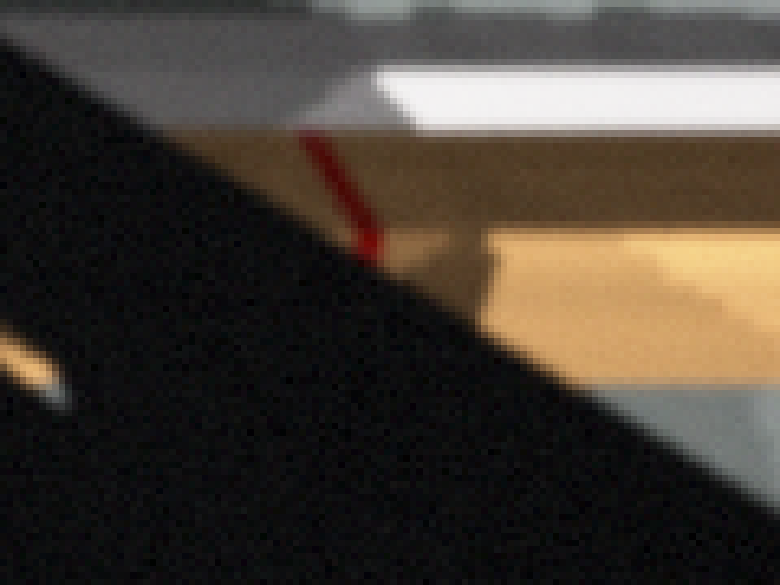

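The crop shows the red line on the side face running (305,135)-(375,235), with its top part and the bit still hidden by the gripper. I'll raise the tool and look again.

Call:
servo_tool(
  deltas=[
    [[-0.07, 0.03, -0.2], [0, 0, 0], 0],
    [[-0.07, 0.02, -0.2], [0, 0, 0], 0],
    [[0, 0, -0.08], [0, 0, 0], 0],
    [[0, 0, 0], [0, 0, 0], 0],
    [[0, 0, 0], [0, 0, 0], 0],
  ],
)

```text
time_s: 7.15
eef_pos: [558.5, -217.7, 191.8]
ee_rot: [-0.001, -0.038, 0.999, 0.0]
force: [0.9, 0.2, -0.3]
grip_width: 0.002
grip_force: 0.0
```

```bash
python3 - <<'E'
from h import *
s=telemetry.sense(); c=cam('wrist',s); p=proj(c,[625,-105,53]); print(s['eef_pos'],p,proj(c,[625,-105,180]))
im=optics.capture('wrist'); cv2.imwrite('pics/w5.png',im)
u,v=int(p[0])-60,int(p[1])-45; print(u,v)
cv2.imwrite('pics/w5c.png',cv2.resize(im[v:v+90,u:u+120],None,fx=6.5,fy=6.5,interpolation=cv2.INTER_NEAREST))
h=cv2.cvtColor(im,cv2.COLOR_BGR2HSV)
b,g,r=[im[...,i].astype(int) for i in range(3)]
m=(r>70)&(g<.45*r)&(b<.45*r)
for y in range(v,v+90):
    x=np.nonzero(m[y,u:u+120])[0]
    if len(x): print(y,x+u)
E
```

```text
[ 558.45693605 -217.73015993  191.82432104] (np.float64(392.81894937980996), np.float64(273.37618043330036)) (np.float64(460.6399135393531), np.float64(379.3981026932766))
332 228
262 [388]
263 [390]
264 [388 390]
265 [388 389]
266 [388 389 390]
267 [388 389 390]
268 [389 390]
269 [388 390]
272 [387]
273 [387]
274 [387 389]
275 [387]
276 [389]
277 [387 388 389]
278 [386 389]
279 [386]
280 [388]
281 [387 388]
```

View pics/w5c.png

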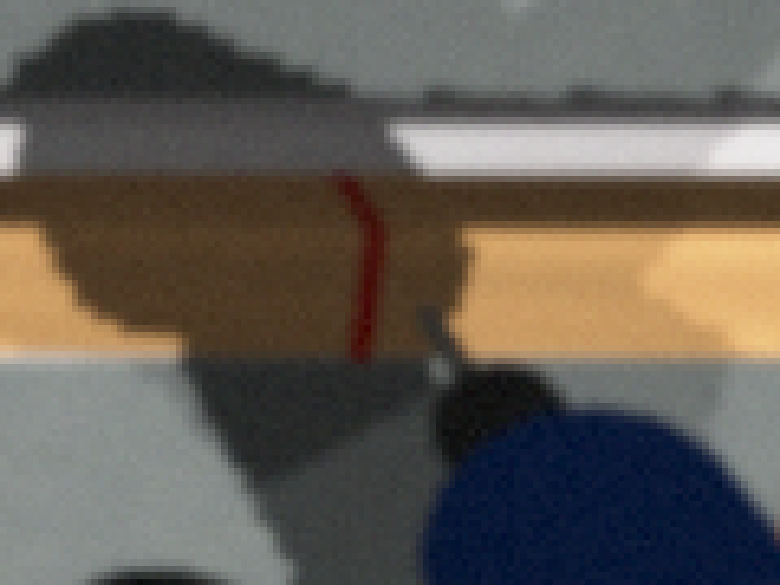

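The final crop shows the bit tip at (426,310), which is image (397.5,275.7). The red line on the key's top runs (375,225)-(360,360), which is image (389.7,262.6)-(387.4,283.4).

```bash
python3 - <<'E'
from h import *
c=cam('wrist'); np.set_printoptions(precision=1,suppress=True)
tip=onz(c,397.5,275.7,57); a=onz(c,389.7,262.6,49); b=onz(c,387.4,283.4,49); m=(a+b)/2
ey=np.array([-.0754,.997,0]); ex=np.array([.997,.0754,0])
print(tip,a,b,m,'dy',(tip-m)@ey,'dx',(tip-m)@ex,'w',np.linalg.norm(a-b))
lo=onz(c,332+340/6.5,228+178/6.5,35); print(lo,'yaw from line',np.arctan2(*(b-a)[[1,0]]))
E
```

```text
[ 624.3 -102.    57. ] [ 615.  -108.7   49. ] [ 638.  -106.8   49. ] [ 626.5 -107.8   49. ] dy 5.902036773983703 dx -1.7376561544025284 w 23.032822936408287
[ 614.3 -109.9   35. ] yaw from line 0.08310016199036135
```

Call:
servo_tool(
  deltas=[
    [[-0.188, -0.125, 0], [0, 0, 0], 0],
    [[-0.188, -0.125, 0], [0, 0, 0], 0],
    [[0, 0, 0], [0, 0, 0], 0],
    [[0, 0, 0.19], [0, 0, 0], 0],
    [[0, 0, 0.19], [0, 0, 0], 0],
    [[0, 0, 0.19], [0, 0, 0], 0],
    [[0, 0, 0.19], [0, 0, 0], 0],
    [[0, 0, 0], [0, 0, 0], 0],
  ],
)

```text
time_s: 8.0
eef_pos: [633.8, -260.5, 34.2]
ee_rot: [-0.005, -0.038, 0.999, 0.003]
force: [-0.8, 0.0, -0.5]
grip_width: 0.001
grip_force: 0.0
```

Call:
servo_tool(
  deltas=[
    [[0, 0, 0], [0, 0, 0], 0],
    [[0, 0, 0], [0, 0, 0], 0],
  ],
)

```text
time_s: 8.2
eef_pos: [638.1, -263.1, 43.4]
ee_rot: [0.001, -0.038, 0.999, -0.001]
force: [0.0, -0.4, -0.0]
grip_width: 0.001
grip_force: 0.0
```

Call:
servo_tool(
  deltas=[
    [[0, 0.05, 0.021], [0, 0, 0], 0],
    [[0, 0.02, 0], [0, 0, 0], 0],
    [[0, 0.012, 0], [0, 0, 0], 0],
    [[0, 0.012, 0], [0, 0, 0], 0],
    [[0, 0.01, 0], [0, 0, 0], 0],
    [[0, 0.005, 0], [0, 0, 0], 0],
    [[0, 0, 0], [0, 0, 0], 0],
    [[0, 0, 0], [0, 0, 0], 0],
  ],
)

```text
time_s: 9.0
eef_pos: [635.6, -240.8, 36.5]
ee_rot: [-0.0, -0.038, 0.999, 0.0]
force: [0.1, -0.2, -0.4]
grip_width: -0.002
grip_force: 0.0
```

Call:
servo_tool(
  deltas=[
    [[0, -0.05, 0], [0, 0, 0], 0],
    [[0, -0.05, 0], [0, 0, 0], 0],
    [[0, 0, -0.2], [0, 0, 0], 0],
    [[0, 0, -0.2], [0, 0, 0], 0],
    [[0, 0, -0.2], [0, 0, 0], 0],
    [[0.188, 0.125, -0.17], [0, 0, 0], 0],
    [[0.188, 0.125, 0], [0, 0, 0], 0],
    [[0, 0, 0], [0, 0, 0], 0],
  ],
)

```text
time_s: 9.8
eef_pos: [558.2, -216.7, 185.7]
ee_rot: [-0.003, -0.038, 0.999, 0.002]
force: [0.2, -1.1, -0.5]
grip_width: -0.002
grip_force: 0.0
```

Call:
servo_tool(
  deltas=[
    [[0, 0, 0], [0, 0, 0], 0],
    [[0, 0, 0], [0, 0, 0], 0],
  ],
)

```text
time_s: 10.0
eef_pos: [563.9, -220.4, 187.1]
ee_rot: [0.001, -0.037, 0.999, -0.001]
force: [0.3, -0.0, 0.1]
grip_width: 0.002
grip_force: 0.0
```

```bash
cat > chk.py <<'E'
from h import *
np.set_printoptions(precision=1,suppress=True)
s=telemetry.sense(); c=cam('wrist',s); p=proj(c,[624.3,-102,57]); print(s['eef_pos'],p,proj(c,[624.3,-102,49]))
im=optics.capture('wrist'); cv2.imwrite('pics/w6.png',im)
u,v=int(p[0])-40,int(p[1])-40
b,g,r=[im[...,i].astype(int) for i in range(3)]
m=(r>60)&(g<.5*r)&(b<.5*r)
for y in range(v,v+80):
    x=np.nonzero(m[y,u:u+80])[0]
    if len(x): print(y,x+u,end='; ')
print(); x0,y0=int(p[0]),int(p[1])
for y in range(y0-14,y0+16): print(y,im[y,x0-20:x0+16].mean(1).astype(int))
E
python3 chk.py
```

```text
[ 563.9 -220.4  187.1] (np.float64(403.43269778689603), np.float64(272.2863920193892)) (np.float64(400.51607573662886), np.float64(268.10490458760444))
253 [394 395 396]; 254 [395 396]; 255 [395 396 398]; 256 [396 397]; 257 [397 398 399]; 258 [398 399 400]; 259 [398 399 400 401]; 260 [399 400 401]; 261 [399 400 401]; 262 [399 400 401]; 263 [399 400 401]; 264 [399 400 401]; 265 [398 399 400 401]; 266 [398 399 400 401]; 267 [398 399 400]; 268 [398 399 400]; 269 [398 399 400]; 270 [398 399 400]; 271 [398 399 400]; 272 [397 398 399 400]; 273 [397 398 399 400]; 274 [397 398 399 400]; 275 [397 398 399]; 276 [397 398 399]; 277 [397 398 399]; 278 [397 398 399]; 279 [397 398 399]; 280 [397 398]; 
258 [53 54 54 56 61 50 57 51 56 55 51 56 51 53 47 33 30 39 46 50 53 52 54 53
 55 51 54 56 58 56 56 55 58 56 58 57]
259 [55 55 56 57 56 56 56 57 60 53 54 53 54 51 48 39 29 30 36 47 55 56 57 56
 57 59 70 75 78 79 75 74 78 81 79 78]
260 [ 60  57  59  59  58  56  61  56  58  56  58  57  58  58  54  45  33  29
  37  49  53  57  62  57  57  72  92 107 117 115 114 117 117 119 116 118]
261 [ 62  60  60  62  
[... 3174 characters left out ...]
 41  42  44  42  40  40  40  40  40  37  38  40  43
  43  59  86 100 101  92  74  52  42  41  51  51  47  45  41  47  49  55]
283 [42 39 41 41 39 39 39 39 41 43 39 36 40 38 42 39 41 40 43 54 73 87 98 95
 78 50 36 25 22 25 24 21 18 24 20 25]
284 [36 43 41 42 40 42 41 41 40 38 38 41 40 37 40 40 42 39 43 45 52 67 74 77
 63 45 25 19 20 24 18 18 19 19 23 22]
285 [40 43 40 39 44 44 36 42 42 38 41 38 42 44 41 42 43 40 40 42 45 46 52 54
 39 27 22 15 17 19 17 19 16 15 17 17]
286 [41 40 43 41 41 37 41 43 38 37 41 41 40 41 37 40 43 42 38 42 42 42 39 31
 27 19 19 19 19 18 12 19 24 20 20 19]
287 [38 38 41 40 43 42 37 39 40 39 38 38 39 41 42 37 41 40 40 42 44 44 32 25
 23 17 21 18 16 16 17 16 16 22 19 20]
```

The red line is now within about 1.5 mm of the bit axis along y (line at column 399, expected 400.5) and within 2 mm across, so I'll leave the key there. Next is the mirror. From the measurements the axis is at about (490,44), yaw 0.79, and the target a is about 0.57. That puts the pin moving from (518,-15) to (483,-20).

Call:
servo_tool(
  deltas=[
    [[0.15, 0, 0], [0, 0, 0], 0],
    [[0.15, 0, 0], [0, 0, 0], 0],
    [[-0.015, 0.204, 0], [0, 0, 0], 0],
    [[-0.015, 0.204, 0], [0, 0, 0], 0],
    [[-0.015, 0.204, 0], [0, 0, 0], 0],
    [[-0.015, 0.204, 0], [0, 0, 0], 0],
    [[-0.015, 0.204, 0], [0, 0, 0], 0],
  ],
)

```text
time_s: 10.75
eef_pos: [503.7, -18.1, 186.8]
ee_rot: [0.0, -0.037, 0.999, -0.0]
force: [0.0, 0.2, 0.0]
grip_width: 0.005
grip_force: 0.0
```

Call:
servo_tool(
  deltas=[
    [[0, 0, 0], [0, 0, 0.0953], 0.6],
    [[0, 0, 0], [0, 0, 0.0953], 0.6],
    [[0, 0, 0], [0, 0, 0.0953], 0.6],
    [[0, 0, 0], [0, 0, 0.0953], 0.6],
    [[0, 0, 0], [0, 0, 0.0953], 0.6],
    [[0, 0, 0], [0, 0, 0.0953], 0.6],
  ],
  squeeze=20,
)

```text
time_s: 11.35
eef_pos: [503.9, -19.6, 186.7]
ee_rot: [0.0, 0.403, 0.915, 0.0]
force: [-0.7, 0.1, 0.3]
grip_width: 0.597
grip_force: 0.0
```

Call:
servo_tool(
  deltas=[
    [[0, 0, 0], [0, 0, 0.0953], 0.6],
    [[0, 0, 0], [0, 0, 0.0953], 0.6],
    [[0, 0, 0], [0, 0, 0.0953], 0.6],
    [[0, 0, 0], [0, 0, 0.0953], 0.6],
    [[0, 0, 0], [0, 0, 0.0953], 0.6],
    [[0, 0, 0], [0, 0, 0], 0.6],
    [[0, 0, 0], [0, 0, 0], 0.6],
  ],
)

```text
time_s: 12.05
eef_pos: [503.4, -19.5, 186.7]
ee_rot: [0.0, 0.706, 0.708, 0.0]
force: [0.5, 0.7, -0.4]
grip_width: 0.597
grip_force: 0.0
```

```bash
python3 - <<'E'
from h import *
s=telemetry.sense(); c=cam('wrist',s); im=optics.capture('wrist'); cv2.imwrite('pics/w7.png',im)
print(s['eef_pos'],s['ee_rot'],-c[3].T@c[4],proj(c,[518,-15,116]))
h=cv2.cvtColor(im,cv2.COLOR_BGR2HSV)
m=cv2.inRange(h,(8,190,110),(20,255,255)); n,l,st,ce=cv2.connectedComponentsWithStats(m)
for i in range(1,n):
    if st[i,4]>40: print(st[i],ce[i])
s2=optics.capture('top');cv2.imwrite('pics/top7.png',s2)
E
```

```text
[503.36766517 -19.45443318 186.6809552 ] [1.17516282e-04 7.05887821e-01 7.08323633e-01 4.13777825e-05] [502.57418037  64.62588981 328.50684439] (np.float64(303.7985811454237), np.float64(220.34937270246098))
[295 200  13  18 113] [300.73451327 210.43362832]
```

```bash
python3 - <<'E'
from h import *
np.set_printoptions(precision=1,suppress=True)
s=telemetry.sense(); c=cam('wrist',s); im=cv2.imread('pics/w7.png')
for z in (71,96,116): print(z,proj(c,[518,-15,z]))
h=cv2.cvtColor(im,cv2.COLOR_BGR2HSV)
print(h[195:232:3,300]); print(h[214,286:316:2])
for z in (116,96): print(onz(c,301.5,216,z), onz(c,300.7,210.4,z))
# laser line red in wrist
E
```

```text
71 (np.float64(300.69971048149336), np.float64(201.28337177758684))
96 (np.float64(302.50902126269665), np.float64(211.1596120128542))
116 (np.float64(304.2277234721887), np.float64(220.54125948335616))
[[ 10 161 117]
 [ 12 248 108]
 [ 10 218 111]
 [ 11 253 107]
 [ 12 250 107]
 [ 12 234 204]
 [ 12 229 199]
 [ 11 228  96]
 [ 11 236  95]
 [ 10 241  94]
 [ 11 202  91]
 [ 13 175  86]
 [ 11 165  94]]
[[ 12 172  86]
 [ 13 182  84]
 [ 11 204  85]
 [ 11 233  92]
 [ 10 232  98]
 [ 11 223 129]
 [ 11 230 140]
 [ 12 244 138]
 [ 11 233 142]
 [ 12 230 205]
 [ 11 223 173]
 [ 12 186 100]
 [ 13 175  93]
 [ 12 178  93]
 [ 12 182  91]]
[516.  -11.7 116. ] [515.4  -7.6 116. ]
[517.3 -18.9  96. ] [516.6 -14.4  96. ]
```

Call:
servo_tool(
  deltas=[
    [[0.022, 0.068, 0], [0, 0, 0], 0.6],
    [[0, 0, 0], [0, 0, 0], 0.6],
    [[0, 0, 0.17], [0, 0, 0], 0.6],
    [[0, 0, 0.17], [0, 0, 0], 0.6],
    [[0, 0, 0.17], [0, 0, 0], 0.6],
    [[0, 0, 0], [0, 0, 0], 0.6],
    [[0, 0, 0], [0, 0, 0], 0.6],
    [[0, 0, 0], [0, 0, 0], 0.6],
  ],
)

```text
time_s: 12.95
eef_pos: [517.3, -15.0, 86.6]
ee_rot: [0.001, 0.707, 0.707, 0.001]
force: [0.2, -0.6, -0.2]
grip_width: 0.6
grip_force: 0.0
```

Call:
servo_tool(
  deltas=[
    [[0, 0, 0], [0, 0, 0], 0.05],
    [[0, 0, 0], [0, 0, 0], 0.05],
    [[0, 0, 0], [0, 0, 0], 0.05],
    [[0, 0, 0], [0, 0, 0], 0.05],
    [[0, 0, 0], [0, 0, 0], 0.05],
    [[0, 0, 0], [0, 0, 0], 0.05],
    [[0, 0, 0], [0, 0, 0], 0.05],
    [[0, 0, 0], [0, 0, 0], 0.05],
  ],
)

```text
time_s: 13.75
eef_pos: [515.7, -14.8, 85.4]
ee_rot: [-0.0, 0.707, 0.707, -0.001]
force: [-5.6, -0.6, 8.3]
grip_width: 0.135
grip_force: 21.7
```

Call:
servo_tool(
  deltas=[
    [[-0.0085, -0.021, 0], [0, 0, 0], 0.05],
    [[-0.0085, -0.021, 0], [0, 0, 0], 0.05],
    [[-0.0105, -0.0445, 0], [0, 0, 0], 0.05],
    [[-0.0045, -0.0455, 0], [0, 0, 0], 0.05],
    [[0.001, -0.023, 0], [0, 0, 0], 0.05],
    [[0.001, -0.0235, 0], [0, 0, 0], 0.05],
    [[0, 0, 0], [0, 0, 0], 0.05],
    [[0, 0, 0], [0, 0, 0], 0.05],
  ],
)

```text
time_s: 14.55
eef_pos: [481.7, -22.2, 85.5]
ee_rot: [0.002, 0.707, 0.707, 0.0]
force: [3.5, -6.3, 1.8]
grip_width: 0.129
grip_force: 21.3
```

```bash
cat > las.py <<'E'
from h import *
np.set_printoptions(precision=1,suppress=True)
s=telemetry.sense(); print(s['eef_pos'],s['force'],s['grip_force'],s['time_s'])
for n in('side','top'):
    im=optics.capture(n); cv2.imwrite(f'pics/{n}8.png',im); c=cam(n)
    i2=im.astype(int); b,g,r=i2[...,0],i2[...,1],i2[...,2]
    m=((r>120)&(g<.42*r)&(b<.42*r)).astype(np.uint8)
    k,l,st,ce=cv2.connectedComponentsWithStats(m)
    for i in range(1,k):
        X=onz(c,*ce[i],42)
        if st[i,4]>=3 and 440<X[0]<690 and -180<X[1]<170:
            ys,xs=np.nonzero(l==i); j=xs.argmin(),xs.argmax()
            print(n,st[i],[onz(c,xs[q],ys[q],42)[:2] for q in j])
E
python3 las.py
```

```text
[481.7 -22.2  85.5] [ 3.5 -6.3  1.8] 21.331553757190704 14.55
side [297 205   7   3   7] [array([530.8,   2.9]), array([544.4, -10.1])]
side [311 210   5   2   5] [array([561.9, -28.4]), array([571.3, -35.7])]
top [241 190   6   5   7] [array([556.8, 115.7]), array([542.9, 100.6])]
top [248 196   6   5   8] [array([536.1,  94.7]), array([522.2,  79.7])]
```

```bash
cat > las2.py <<'E'
from h import *
np.set_printoptions(precision=1,suppress=True)
c=cam('side'); im=cv2.imread('pics/side8.png').astype(int)
R=im[...,2]-1.6*im[...,1]   # redness relative to wood
pts=[]
A=np.array([488,44.]);
for d in range(50,190,5):
    best=[]
    for th in np.arange(-1.05,-.5,.005):
        X=A+d*np.array([np.cos(th),np.sin(th)]); u,v=proj(c,[*X,42])
        val=cv2.remap(R.astype(np.float32),np.float32([[u]]),np.float32([[v]]),cv2.INTER_LINEAR)[0,0]; best.append((val,th))
    v,th=max(best); print(d,round(float(v)),round(th,3),end=' | ')
print()
for X in ([615,-104,42],[488,44,42]): print(proj(c,X))
E
python3 las2.py
```

```text
50 122 -0.765 | 55 44 -0.765 | 60 103 -0.76 | 65 53 -0.77 | 70 94 -0.755 | 75 56 -0.78 | 80 68 -0.755 | 85 56 -0.775 | 90 21 -0.785 | 95 70 -0.775 | 100 36 -0.785 | 105 77 -0.77 | 110 64 -0.785 | 115 75 -0.765 | 120 66 -0.78 | 125 49 -0.76 | 130 33 -0.775 | 135 -12 -0.79 | 140 26 -0.77 | 145 24 -0.785 | 150 61 -0.77 | 155 75 -0.78 | 160 3 -0.79 | 165 7 -0.775 | 170 -1 -0.765 | 175 59 -0.775 | 180 58 -0.78 | 185 -6 -0.785 | 
(np.float64(338.71622121037643), np.float64(224.3828853042016))
(np.float64(278.36606952543065), np.float64(198.7141221394553))
```

```bash
python3 - <<'E'
from h import *
np.set_printoptions(precision=1,suppress=True)
c=cam('side'); im=cv2.imread('pics/side8.png').astype(int); b,g,r=im[...,0],im[...,1],im[...,2]
m=(r>60)&(g<.5*r)&(b<.5*r); m[:,:325]=0;m[:,360:]=0;m[:212]=0;m[240:]=0
for y,x in zip(*np.nonzero(m)): print((x,y),r[y,x],onz(c,x,y,49)[:2],onz(c,x,y,42)[:2])
print(proj(c,[615,-104,49]),proj(c,[615,-104,35]),proj(c,[637,-103,49]))
t=cam('top'); im=cv2.imread('pics/top8.png').astype(int)
R=im[...,2]-1.6*im[...,1]; A=np.array([488,44.])
for d in range(60,185,10):
    L=[(cv2.remap(R.astype(np.float32),*[np.float32([[q]]) for q in proj(t,[A[0]+d*np.cos(a),A[1]+d*np.sin(a),42])],cv2.INTER_LINEAR)[0,0],a) for a in np.arange(-1.05,-.5,.01)]
    v,a=max(L); print(d,int(v),round(a,2),end='|')
E
```

```text
(np.int64(325), np.int64(215)) 203 [589.4 -64.7] [592.5 -59.1]
(np.int64(326), np.int64(215)) 200 [592.1 -65.6] [595.2 -60. ]
(np.int64(327), np.int64(216)) 169 [593.3 -70. ] [596.4 -64.5]
(np.int64(328), np.int64(216)) 212 [596. -71.] [599.1 -65.4]
(np.int64(334), np.int64(218)) 204 [609.  -83.3] [612.2 -77.8]
(np.int64(335), np.int64(218)) 190 [611.7 -84.2] [614.9 -78.8]
(np.int64(336), np.int64(218)) 146 [614.3 -85.1] [617.6 -79.7]
(np.int64(336), np.int64(219)) 182 [612.8 -88.6] [616.  -83.1]
(np.int64(337), np.int64(219)) 177 [615.5 -89.5] [618.7 -84. ]
(np.int64(344), np.int64(221)) 99 [ 631.  -102.6] [634.3 -97.3]
(np.int64(345), np.int64(221)) 99 [ 633.7 -103.5] [637.  -98.2]
(np.int64(346), np.int64(221)) 100 [ 636.3 -104.4] [639.7 -99.1]
(np.int64(341), np.int64(222)) 129 [ 621.5 -103.3] [624.8 -98. ]
(np.int64(342), np.int64(222)) 135 [ 624.1 -104.2] [627.4 -98.9]
(np.int64(343), np.int64(222)) 104 [ 626.8 -105.1] [630.1 -99.8]
(np.int64(340), np.int64(223)) 103 [ 617.3 -105.8] [ 620.5 -100.5]
(np.int64(340), np.int64(224)) 100 [ 615.8 -109.2] [ 619.  -103.9]
(np.int64(340), np.int64(225)) 100 [ 614.2 -112.5] [ 617.5 -107.2]
(np.float64(338.98040710178196), np.float64(222.73869142081367)) (np.float64(338.45406684384176), np.float64(226.01443573888457)) (np.float64(346.00312993843863), np.float64(220.57722125334894))
60 -67 -0.95|70 -69 -1.05|80 -75 -1.05|90 -78 -1.05|100 -84 -1.05|110 -88 -1.05|120 -85 -0.52|130 -80 -0.51|140 -58 -1.05|150 -36 -0.6|160 -39 -0.79|170 17 -0.78|180 15 -0.79|
```

Call:
servo_tool(
  deltas=[
    [[0, -0.0065, 0], [0, 0, 0], 0.05],
    [[0, -0.0065, 0], [0, 0, 0], 0.05],
    [[0, 0, 0], [0, 0, 0], 0.05],
    [[0, 0, 0], [0, 0, 0], 0.05],
    [[0, 0, 0], [0, 0, 0], 0.05],
    [[0, 0, 0], [0, 0, 0], 0.05],
  ],
)

```text
time_s: 15.25
eef_pos: [479.2, -22.2, 85.5]
ee_rot: [0.002, 0.707, 0.707, 0.0]
force: [4.8, -5.8, 2.1]
grip_width: 0.136
grip_force: 21.3
```

```bash
python3 las.py; python3 las2.py
```

```text
[479.2 -22.2  85.5] [ 4.8 -5.8  2.1] 21.33033961057663 15.25
side [297 206   3   2   3] [array([529.4,  -0.8]), array([533.5,  -6.4])]
side [304 209   6   3   6] [array([544.3, -18.3]), array([555. , -30.2])]
side [329 220   3   2   3] [array([595.7, -80.2]), array([599.6, -85.5])]
top [241 190   6   5   7] [array([556.8, 115.7]), array([542.9, 100.6])]
top [248 196   6   5   8] [array([536.1,  94.7]), array([522.2,  79.7])]
50 82 -0.855 | 55 81 -0.815 | 60 72 -0.835 | 65 70 -0.85 | 70 33 -0.85 | 75 100 -0.845 | 80 42 -0.845 | 85 60 -0.835 | 90 74 -0.85 | 95 55 -0.865 | 100 78 -0.835 | 105 56 -0.85 | 110 52 -0.855 | 115 28 -0.845 | 120 69 -0.855 | 125 1 -0.85 | 130 8 -0.845 | 135 55 -0.855 | 140 16 -0.86 | 145 44 -0.845 | 150 31 -0.855 | 155 12 -0.86 | 160 11 -0.855 | 165 97 -0.855 | 170 42 -0.86 | 175 2 -0.865 | 180 25 -0.855 | 185 -29 -0.8 | 
(np.float64(338.71622121037643), np.float64(224.3828853042016))
(np.float64(278.36606952543065), np.float64(198.7141221394553))
```

The sight line is now at -0.853 rad, against a target of about -0.855, and it is steady and gripped. I'll hold briefly and hand in.

Call:
servo_tool(
  deltas=[
    [[0, 0, 0], [0, 0, 0], 0.05],
    [[0, 0, 0], [0, 0, 0], 0.05],
    [[0, 0, 0], [0, 0, 0], 0.05],
    [[0, 0, 0], [0, 0, 0], 0.05],
  ],
)

```text
time_s: 15.75
eef_pos: [479.2, -22.2, 85.5]
ee_rot: [0.002, 0.707, 0.707, 0.0]
force: [3.8, -6.1, 2.1]
grip_width: 0.133
grip_force: 21.3
```

```bash
python3 -c "
from rig import ctrl; print(ctrl.finish_job())"
```

```text
the job is handed in; nothing more can be done
None
```

I handed the job in at about 16 s with the key's red line about 2 mm from the bit axis and let go, and the gripper holding the mirror with the sight line within about 2 mm of the mark (both by camera measurement); the hand-in gave no verdict.

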